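# Feed a jam jar to the label machine through its tipping tray

## Robot

A 6-joint arm with a two-finger parallel gripper is mounted at the origin on the work surface. World frame = base frame: x ahead of the robot, y to its left, z up, the work surface at z = 0. Lengths are in m, angles in rad, forces in N, time in s.
With the tool pointing down it reaches from about 0.275 to 0.875 m from the base axis. Payload 12.5 kg.
Tool frame: the origin (TCP) lies midway between the tips of the shut fingers; the grasp point (between the pads) lies 19 mm behind it; z points along the fingers, y is the line along which they close (so a half turn about z gives the same grasp; the last joint's range is limited). The gripper opens to 85 mm and grips with 20 to 120 N. Pads are 22 mm wide; open, the fingers measure 114 mm over their backs; the gripper's body (76 mm by 85 mm) begins 54 mm behind the grasp point. The pads swing forward as they close: fully open they stand 13 mm farther back than shut.
Start: joints at [-1.212, 0.351, 1.652, -0, 1.139, -0.085], TCP at [0.236, -0.497, 0.231] pointing down, gripper open.
Joint ranges: [-2.75, 2.75], [-0.79, 2.1], [0.01, 2.65], [-1.57, 4.71], [0.07, 3.14], [-2.87, 2.87]. Speed limits (rad/s): [2.22, 2.22, 2.79, 3.14, 3.14, 3.14].

## Interface

Orientations are given as a rotation vector (axis times angle).
In Python, from bench import bot gives the robot as it stands.
- The arm moves only by the shell command python3 -m crank 'ROWS' [OPENING] [FORCE]. ROWS is JSON, a list of rows, each an object with "delta_pos": the shift along the tool's x, y, z in cm, a list of three; "delta_rot": the turn, a rotation vector about the tool's x, y, z in degrees, a list of three. A call has 1 to 20 rows; each row is the pose to reach, as a shift and turn from the pose commanded when the call began, along the tool's axes at that moment; what a row does not reach only later rows make up. A row lasts 1/12 s, in which the tool goes at most 41.7 mm and 7.16 degrees, less where a joint would pass 70% of its speed; a pose out of reach is approached as far as the arm can. A call with a gripper value outside its range is refused whole. OPENING is the opening, from 0 (shut) to 1 (fully open), set as the call begins (- or left out, the last holds). The fingers move at their own pace and stop on an object; FORCE is the grip in N (left out, the last holds). Time passes only in rows, so rows that repeat a pose let the fingers close. It gives the time, the measured TCP pose, the force, the opening and the grip force at its end, in the units of the state.
- bot.observe(): the state, without advancing time (a new reading comes with each control period).
- bot.capture(name): name is "side" or "top" or "wrist"; returns (picture, depth): 480x640x3 uint8, red, green, blue; 480x640 float32, m along the optical axis (not along the pixel's ray), 0 where there is no reading.
- bot.camera_info(name): a dict with "camera_matrix" (3x3 intrinsics, pixels), "R" (3x3) and "t" (3): a world point X has camera coordinates R X + t. Camera axes: x right, y down, z forward; pixel columns grow to the right and rows downward; lengths in m; the calibration is good to about 2 mm. A picture is of the moment at which its call begins: read the wrist's pose just before it. camera_info takes no time and is no camera call; for the wrist camera it gives the pose at the moment of the call.
- bot.close_job(): hands the job in; it is judged then, once.
The state is a dict: "clock": time; "joints": joint angles; "joint_vel": joint speeds; "effort": joint torques, N m; "position": TCP position; "tool_rot": TCP orientation; "ft_force": force on the tool from outside, world axes, zero at the start; "wrist_torque": the same for the moment, N m; "gripper_width": finger opening in m; "finger_force": force on a finger pad.
Only numpy, scipy, OpenCV 4.12 (cv2) and the standard library are available. Lean on these libraries where they do the work, as an engineer would, in place of code of your own. Each camera call takes 0.05 s, during which the arm holds its last target. There are 200 camera calls.

## Task

Take the sealed jam jar with the gold lid and lay it on its side in the fold of the label machine's tipping tray, under the edge of the clear guard, square to the machine with its lid towards the open front and its base lightly up against the guide plate; then let go and draw clear at once, so that its own weight tips the tray and it rolls down onto the label rollers. It must come to rest lying between the two rollers, and the empty tray must swing back up. Handle the glass gently (no drop into the tray, no ramming the plate) and leave everything else on the table as it is.

Things in the scene. Friction and masses are not known exactly. Their poses are not given: they have to be found in the camera images.
- jar_center (a point): Centre (43 mm above its base, on its axis) of the sealed jam jar: dark red with a gold lid, 60 mm across, 86 mm tall, about 0.3 kg, standing upright on the table at the start. z points from base to lid. The straight glass wall reaches from the base to 68 mm; the lid, 57 mm across, from 73 to 86 mm.
- jar_base (a point): Centre of the jar's flat underside; z points to the lid.
- labeller: The label machine, fixed, 0.20 (x) by 0.46 m (y), z up. Origin on the table straight below the tray's fold. +x: from the open front along the rollers to the guide plate. +y: the way the jar rolls: tray at y = 0, two black rollers 32 mm thick at y = 78 and 122 mm, thin pressure roller above at 131 mm, then label reel (0.28 m high) and control box. Bearing posts 94 mm high at x = -64 and 60 mm.
- guide: Rod clamps that carry the upright aluminium guide plate (215 mm long, rigid), which the jar's base is set against. Axes as the labeller's, origin on the table at labeller x = 33 mm. The plate's face looks to -x and is clamped somewhere from x = 0 to 14 mm of this frame; the setting is not reported: feel or see it. The plate reaches from 62 to 130 mm above the table and from y = -57 to 157 mm.
- tray: Folded steel tipping tray, 85 mm long in x (labeller x -55 to 30 mm). Origin on its pivot (along x), 12 mm to -y of and 12 mm below the fold. Upright at rest, where a tail weight holds it (about 2 N down at the fold starts it). Tips up to 0.36 rad, +y edge down, damped: about 1 s under a jar, 2 s back. Behind the fold a 20 mm leaf rises at 25 degrees, ahead a 55 mm leaf rises at 5 degrees.
- guard_edge (a point): Middle of the yellow front edge of the clear finger guard, on the canopy's underside, 195 mm above the table (labeller x = -2 mm). The canopy, a 3 mm clear sheet over tray and rollers, runs from here 72 mm to +x and 112 mm to either side in y (labeller axes). Below it the machine is open to the front (-x): a jar comes in from there, held by a gripper that leans back some 30 to 50 degrees.
- tray_fold (a point): Bottom of the fold in the tray's upper face, mid-length, 95 mm above the table at rest. A jar lying in the fold has its axis 30.6 mm above this point and 5.5 mm to +y of it; once the tray has tipped, the jar rolls off towards +y.
- nest (a point): Where the jar's axis comes to lie when it rests between the two rollers: 94.6 mm to +y of the labeller's origin and 96 mm above the table. Axes as the labeller's.
- empty_a: Empty open clear glass jar, 60 mm across, 82 mm tall, standing; origin under its base. Leave alone.
- empty_b: Another such empty glass jar. Leave alone.
- lid_tub: White plastic tub of gold lids, 150 x 110 x 60 mm; origin under its centre. Leave alone.
- label_roll: Spare roll of labels lying flat, 110 mm across, 52 mm high; origin under its centre. Leave alone.
- spatula: Spatula, 240 mm long, lying on the table. Leave alone.
There are look-alikes about, which are no part of the job. Several things look just like the part that bears jar_center: the one meant starts nearest to the robot's base.

How it is judged:
On the way, in this order (a step that is already met when the one before it is completed fails the run):
1. the jar, lying on its side in or just above the tray's fold, square, lid to the front, touches the guide plate with its base (over 1 N) (angle between the z axis of jar_center and the x axis of labeller, either way round below 0.1 rad and angle between jar_center's own z axis and vertical between 1.47 and 1.67 rad and x of jar_base in the frame of guide between -0.004 and 0.018 m and y of jar_center in the frame of labeller between -0.02 and 0.04 m and z of jar_center in the frame of labeller between 0.105 and 0.15 m and contact force between jar and guide above 1 N).
2. let go, the jar lies square on the tray, touched by nothing of the robot, and the tray tips under its weight (by more than 0.05 rad) (angle between the z axis of jar_center and the x axis of labeller, either way round below 0.1 rad and angle between jar_center's own z axis and vertical between 1.47 and 1.67 rad and x of jar_base in the frame of guide between -0.008 and 0.018 m and y of jar_center in the frame of labeller between -0.02 and 0.06 m and z of jar_center in the frame of labeller between 0.095 and 0.135 m and angle between tray's own z axis and vertical above 0.05 rad and contact force between each of the arm, the fingers and jar below 0.05 N and contact force between the fingers and tray below 0.05 N and contact force between jar and tray above 0.3 N), for 0.05 s.
At the end, for the whole second after the job is handed in: The jar lies still between the two label rollers (axis within 6 mm of the nest line, square to within 0.2 rad), lid to the front and base by the guide plate (at most 15 mm short of the clamps' origin), and the empty tray is back up at its stop (within 0.05 rad) (angle between the z axis of jar_center and the x axis of labeller, either way round below 0.2 rad and angle between jar_center's own z axis and vertical between 1.42 and 1.72 rad and y of jar_center in the frame of nest between -0.006 and 0.006 m and z of jar_center in the frame of nest between -0.005 and 0.005 m and x of jar_base in the frame of guide between -0.015 and 0.018 m and linear speed of jar below 0.02 m/s and angle between tray's own z axis and vertical below 0.05 rad); the robot touches nothing.
It fails at once if the jar is dropped or pressed into the tray with more than 80 N (a fall of over about 12 mm) (contact force between jar and tray above 80 N and angle between tray's own z axis and vertical below 0.05 rad).
It fails at once if the jar is rammed against the guide plate with more than 30 N (contact force between jar and guide above 30 N).
It fails at once if a bystander (empty jar, lid tub, label roll or spatula) is shifted by more than 20 mm or tipped (distance of any of empty_a, empty_b, lid_tub, label_roll, spatula from where it was at the start of the episode above 0.02 m or angle between any of empty_a, empty_b, lid_tub, label_roll, spatula's own z axis and vertical above 0.3 rad).
It also fails if it takes over 54 s, if anything falls off the work surface, if the arm or the gripper's body presses on something with over 40 N, if the wrist force passes 120 N, or if a joint passes its speed limit or range.

## Working session

There is one attempt and no reset: what is moved stays moved. The work goes in short steps, Python scripts to look and compute and a shell command to move; the robot and the scene stay as the last step left them, time stands still between calls to the robot, and variables do not carry over. Pictures are saved under pics/ and viewed, at most 10 in all, crops included, and the job is handed in when it is done.

```bash
ls; mkdir -p pics; python3 - <<'E'
from bench import bot
import cv2,numpy as np
s=bot.observe();print(s['clock'],s['position'],s['tool_rot'])
ims=[]
for n in("side","top"):
    p,d=bot.capture(n);np.savez(f"pics/{n}0.npz",p=p,d=d,**bot.camera_info(n))
    cv2.imwrite(f"pics/{n}0.png",p[...,::-1]);c=bot.camera_info(n);print(n,c,(d>0).mean())
E
```

```text
pics
0.0 [ 0.2360542  -0.49640823  0.23075451] [-3.06345946e+00 -6.91111151e-01  2.36917846e-04]
side {'camera_matrix': array([[553.36834498,   0.        , 317.86650611],
       [  0.        , 553.36834498, 235.71324623],
       [  0.        ,   0.        ,   1.        ]]), 'R': array([[-0.96428873, -0.26478629,  0.00595555],
       [-0.19667321,  0.7008145 , -0.68569577],
       [ 0.1773891 , -0.66238   , -0.72786389]]), 't': array([0.44781556, 0.33450523, 1.13969954])} 0.9960091145833333
top {'camera_matrix': array([[505.6139626 ,   0.        , 321.12969527],
       [  0.        , 505.6139626 , 255.00363911],
       [  0.        ,   0.        ,   1.        ]]), 'R': array([[ 0.02064429, -0.9997599 ,  0.00734497],
       [-0.9970933 , -0.02112702, -0.07320239],
       [ 0.07334   , -0.00581241, -0.99729006]]), 't': array([-0.21710551,  0.52987716,  1.22430206])} 0.9959733072916667
```

View pics/side0.png

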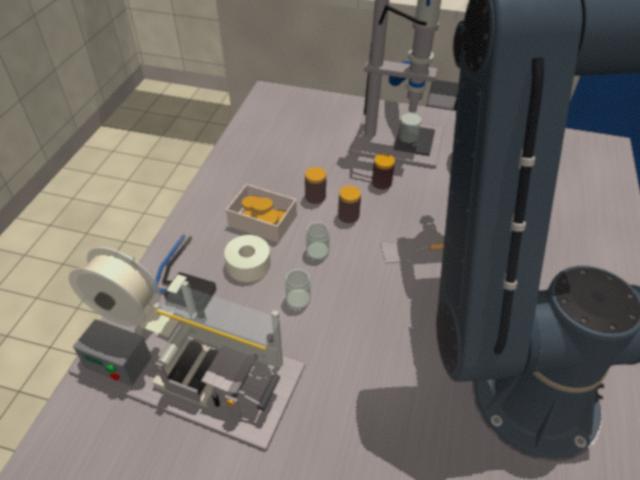

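View pics/top0.png

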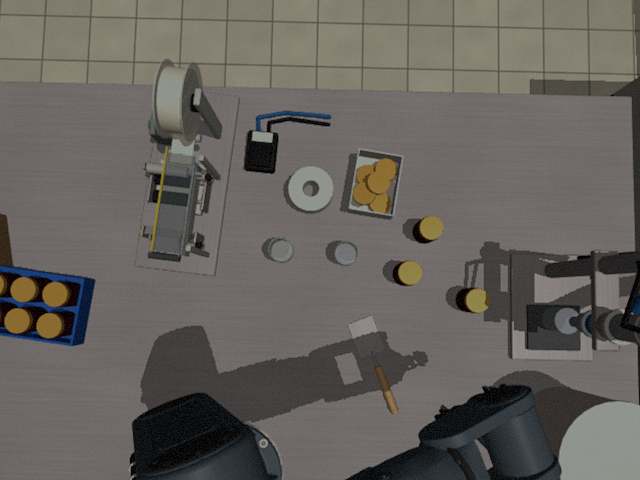

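The top view shows three loose gold-lidded jars at (428,229), (407,272) and (474,299), plus jars in a blue crate at the left edge, around (57,294) and (52,325). The label machine has its yellow guard edge running from (167,147) to (153,252), so its open front faces image left, which is world +y. Next I'll measure positions.

```bash
cat > h.py <<'E'
import numpy as np,cv2
def load(n):
    z=np.load(f"pics/{n}.npz");return z['p'],z['d'],z['camera_matrix'],z['R'],z['t']
def ray(K,R,t,uv):
    uv=np.atleast_2d(uv).astype(float);d=np.c_[uv,np.ones(len(uv))]@np.linalg.inv(K).T@R
    return -R.T@t,d
def plane(K,R,t,uv,z):
    c,d=ray(K,R,t,uv);return c+d*((z-c[2])/d[:,2])[:,None]
def dep(K,R,t,uv,d):
    c,r=ray(K,R,t,uv);return c+r*np.atleast_1d(d)[:,None]
def proj(K,R,t,X):
    q=(np.atleast_2d(X)@R.T+t)@K.T;return q[:,:2]/q[:,2:]
def tri(A,B):
    (c1,d1),(c2,d2)=A,B;d1=d1[0];d2=d2[0]
    s=np.linalg.lstsq(np.c_[d1,-d2],c2-c1,rcond=None)[0]
    a=c1+s[0]*d1;b=c2+s[1]*d2;return (a+b)/2,np.linalg.norm(a-b)
E
python3 - <<'E'
from h import *
np.set_printoptions(precision=4,suppress=True)
for n in("top0","side0"):
    p,d,K,R,t=load(n);h=cv2.cvtColor(p,cv2.COLOR_RGB2HSV)
    m=cv2.inRange(h,(10,130,90),(32,255,255))
    N,L,S,C=cv2.connectedComponentsWithStats(m)
    print(n)
    for i in range(1,N):
        if S[i,4]<40: continue
        ys,xs=np.where(L==i);dd=d[ys,xs]
        X=dep(K,R,t,np.c_[xs,ys],dd)
        X1=plane(K,R,t,C[i],0.086)[0]
        print(C[i],S[i],'depthmed',np.median(X,0),'plane.086',X1,'dist',np.hypot(*X1[:2]))
E
```

```text
top0
[158.9489 197.6936] [151 146  17 105 235] depthmed [0.6437 0.143  0.1989] plane.086 [0.6561 0.1774 0.086 ] dist 0.679691213994127
[374.5017 184.2322] [ 353  158   43   55 1503] depthmed [ 0.7073 -0.3347  0.0417] plane.086 [ 0.6994 -0.3279  0.086 ] dist 0.7724104469492634
[430.6341 227.1   ] [419 216  24  24 410] depthmed [ 0.6008 -0.4615  0.0851] plane.086 [ 0.6005 -0.4609  0.086 ] dist 0.7569594817720704
[407.6708 269.893 ] [398 261  23  24 243] depthmed [ 0.501  -0.4079  0.0851] plane.086 [ 0.499  -0.4078  0.086 ] dist 0.6444258692496707
[  1.1765 283.8824] [  0 276   4  17  51] depthmed [0.4467 0.5283 0.0927] plane.086 [0.4469 0.5321 0.086 ] dist 0.6949068045843811
[ 22.8122 289.0633] [ 10 277  26  25 490] depthmed [0.4361 0.4776 0.0922] plane.086 [0.436  0.4816 0.086 ] dist 0.6496552957450106
[ 54.5808 293.8016] [ 42 282  26  25 489] depthmed [0.4265 0.4045 0.092 ] plane.086 [0.4266 0.4079 0.086 ] dist 0.5902350011616428
[471.4074 296.9444] [466 288  14  25  54] depthmed [ 0.4461 -0.5578  0.0836] plane.086 [ 0.4392 -0.5565  0.086 ] dist 0.7089310218216541
[ 16.6943 320.3333]
[... 364 characters left out ...]
st 0.7122368740050127
[315.153  175.0037] [306 167  20  17 268] depthmed [ 0.5984 -0.458   0.0858] plane.086 [ 0.5983 -0.458   0.086 ] dist 0.7534338517118833
[349.5973 194.0034] [340 186  21  17 293] depthmed [ 0.4923 -0.4092  0.0856] plane.086 [ 0.492  -0.4095  0.086 ] dist 0.6401222743739999
[261.4705 208.7761] [242 196  43  27 746] depthmed [ 0.7067 -0.3323  0.0491] plane.086 [ 0.6936 -0.2955  0.086 ] dist 0.7539059031698859
[436.7907 245.9767] [431 244  12   5  43] depthmed [ 0.2481 -0.354   0.0176] plane.086 [ 0.2515 -0.2879  0.086 ] dist 0.3822380245970449
[211.0423 329.6918] [157 310 108  40 331] depthmed [0.6299 0.1397 0.1991] plane.086 [0.6743 0.0742 0.086 ] dist 0.6783710774723241
```

```bash
python3 - <<'E'
from h import *
from bench import bot
c=bot.camera_info('wrist');p,d=bot.capture('wrist');np.savez("pics/w0.npz",p=p,d=d,**c)
P=load('top0')[0];S=load('side0')[0]
a=cv2.resize(P[255:355,0:110],(396,360),interpolation=3)
b=cv2.resize(P[205:325,360:500],(400,343),interpolation=3);b=cv2.copyMakeBorder(b,0,17,0,4,0)
w=cv2.resize(p,(320,240));s=cv2.resize(S[140:240,290:430],(336,240))
out=np.vstack([np.hstack([a,b]),np.hstack([w,s,np.zeros((240,144,3),np.uint8)])])
cv2.imwrite('pics/crop1.png',out[...,::-1])
E
```

```text
(no output)
```

View pics/crop1.png

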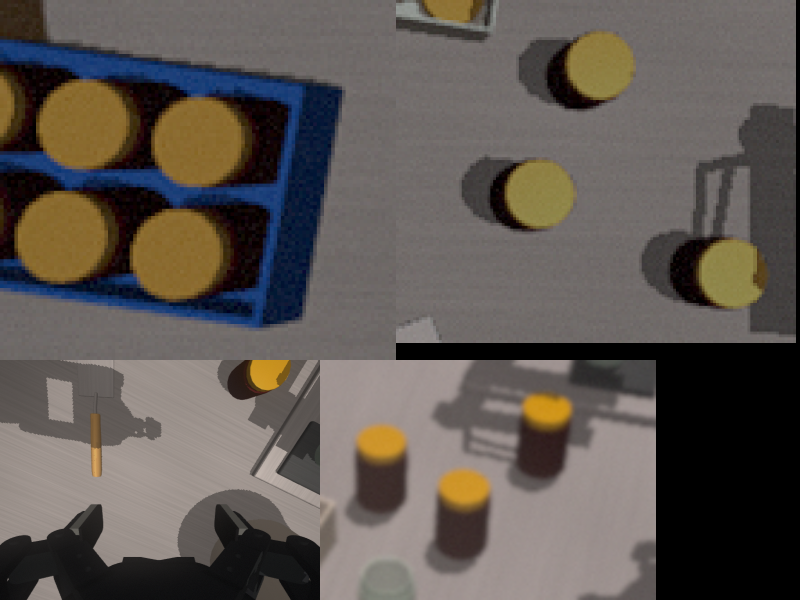

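Candidates in the top view: loose jars at (410,273), (428,229) and (474,299), and the crate jars near (48,325). The crate jars stand about 6 mm high in a crate, have duller lids and aren't "standing on the table". The jar at (410,273) is the nearest loose one, at 0.64 m against 0.71 and 0.76 m, so it's the target, and the crop confirms it.

```bash
python3 - <<'E'
from h import *
np.set_printoptions(precision=4,suppress=True)
cs={}
for n,box in(("top0",(395,425,255,290)),("side0",(335,365,180,212))):
    p,d,K,R,t=load(n);h=cv2.cvtColor(p,cv2.COLOR_RGB2HSV)
    m=cv2.inRange(h,(8,100,60),(35,255,255));x0,x1,y0,y1=box
    mm=np.zeros_like(m);mm[y0:y1,x0:x1]=m[y0:y1,x0:x1]
    ct=max(cv2.findContours(mm,0,1)[0],key=len);ct=cv2.convexHull(ct)
    e=cv2.fitEllipse(ct)
    ys,xs=np.where(mm>0);X=dep(K,R,t,np.c_[xs,ys],d[ys,xs]);X=X[abs(X[:,2]-.086)<.004]
    print(n,e,(X.min(0)+X.max(0))/2,np.ptp(X,0),np.median(X[:,2]))
    cs[n]=ray(K,R,t,e[0])
    # yellow edge
    m=cv2.inRange(h,(18,110,70),(32,255,255))
    ys,xs=np.where(m>0);X=dep(K,R,t,np.c_[xs,ys],d[ys,xs])
    k=(X[:,2]>.18)&(X[:,2]<.215);X=X[k];Q=plane(K,R,t,np.c_[xs,ys][k],.195)
    vx,vy,cx,cy=cv2.fitLine(Q[:,:2].astype(np.float32),cv2.DIST_HUBER,0,.01,.01).ravel()
    s=(Q[:,:2]-[cx,cy])@[vx,vy]
    print(' edge n',len(Q),'dir',vx,vy,'yaw of +y:',np.degrees(np.arctan2(vy,vx)),'len',np.ptp(s),'mid',np.array([cx,cy])+(s.min()+s.max())/2*np.array([vx,vy]),np.median(X,0))
print(tri(cs['top0'],cs['side0']))
E
```

```text
top0 ((409.5436706542969, 272.3902587890625), (23.912595748901367, 24.47500991821289), 142.29006958007812) [ 0.493  -0.4128  0.086 ] [0.0539 0.0538 0.008 ] 0.0852958794452282
 edge n 212 dir 0.9947545 -0.10229113 yaw of +y: -5.8711195 len 0.22341749504110742 mid [0.6355 0.142 ] [0.6351 0.1405 0.1993]
side0 ((349.5508728027344, 194.391357421875), (19.282255172729492, 22.186542510986328), 94.2774887084961) [ 0.4942 -0.4149  0.086 ] [0.0555 0.0603 0.0079] 0.08601276377517453
 edge n 400 dir 0.99485946 -0.10126536 yaw of +y: -5.81204 len 0.22717691848144755 mid [0.6365 0.1372] [0.6316 0.1396 0.1988]
(array([ 0.4931, -0.4132,  0.0812]), np.float64(0.000702271634090851))
```

```bash
cat >> h.py <<'E'
yl=np.array([.9948,-.102,0]);xl=np.array([-.102,-.9948,0]);zl=np.array([0,0,1.])
O=np.array([.635,.140,0])+.002*xl-.050*yl
def L2W(x,y,z): return O+x*xl+y*yl+z*zl
E
python3 - <<'E'
from h import *
print(O)
out=[]
for n,(x0,y0,w,h) in(("top0",(125,85,130,195)),("side0",(90,270,220,180))):
    p,d,K,R,t=load(n);s=560/h if n=="top0" else 2.2
    c=cv2.resize(p[y0:y0+h,x0:x0+w],None,fx=s,fy=s,interpolation=3);c=np.clip(c.astype(float)*1.5,0,255).astype(np.uint8)
    def line(a,b,col):
        q=(proj(K,R,t,[L2W(*a),L2W(*b)])-[x0,y0]+.5)*s
        cv2.line(c,*[tuple(int(v) for v in r) for r in q],col,1)
    line((-.055,0,.095),(.03,0,.095),(255,0,0))
    for y in(.078,.122): line((-.055,y,.094),(.055,y,.094),(0,255,0))
    line((.033,-.057,.13),(.033,.157,.13),(0,0,255));line((.047,-.057,.13),(.047,.157,.13),(0,0,255))
    line((-.002,-.062,.195),(-.002,.162,.195),(255,0,255))
    out.append(cv2.copyMakeBorder(c,0,max(0,560-c.shape[0]),0,0,0)[:560])
cv2.imwrite('pics/mach.png',np.hstack(out)[:, :800,::-1])
E
```

```text
[0.585056  0.1431104 0.       ]
```

View pics/mach.png

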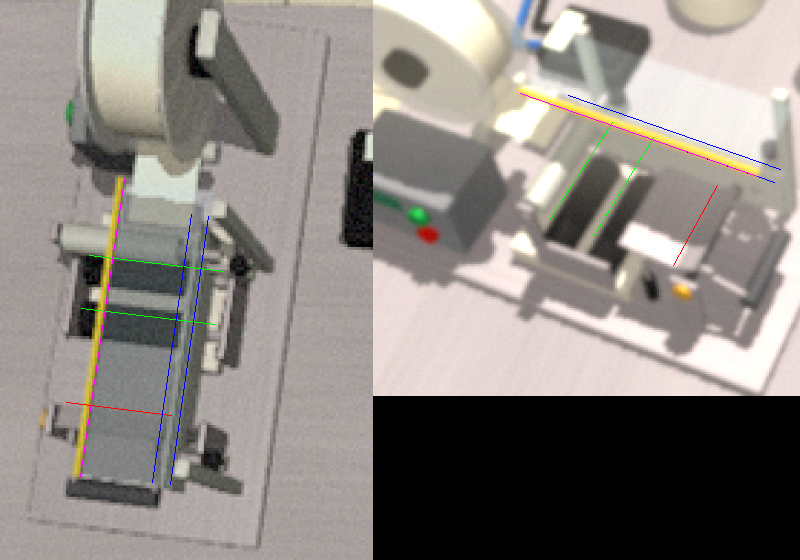

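The overlay matches the machine: the fold (red) lies on the tray's colour change, the roller lines (green) on the dark rollers, and the guard edge (magenta) on the yellow line. The guide plate shows near crop column 185, which is about x = 33–40 mm. Next I'll plan the wrist orientations.

```bash
cat >> h.py <<'E'
from scipy.spatial.transform import Rotation as Ro
TH=np.radians(50)
def grasp_R(az,s):   # standing jar, tool coming from azimuth az (rad) pointing outward
    r=np.array([np.cos(az),np.sin(az),0]);z=r*np.cos(TH)-zl*np.sin(TH)
    y=s*np.cross(zl,r)*1.; y=-y if np.cross(y,z)[2]*s<0 else y
    return np.c_[np.cross(y,z),y,z]
def place_R(s):
    z=xl*np.sin(TH)-zl*np.cos(TH);y=s*yl
    return np.c_[np.cross(y,z),y,z]
def delta(R,p):
    from bench import bot
    o=bot.observe();R0=Ro.from_rotvec(o['tool_rot']).as_matrix()
    d=R0.T@(np.asarray(p)-o['position'])*100;w=Ro.from_matrix(R0.T@R).as_rotvec(degrees=True)
    print('delta_pos cm',d.round(2),'delta_rot deg',w.round(1),'rows>=',max(np.linalg.norm(d)/4.17,np.linalg.norm(w)/7.16).round(1),'t',o['clock'])
JAR=np.array([.493,-.412,0])
E
python3 - <<'E'
from h import *
C=Ro.from_euler('z',90,degrees=True)
def wrist(R,j1,s23):
    A=Ro.from_euler('ZY',[j1,s23]); W=(A.inv()*Ro.from_matrix(R)*C.inv()).as_euler('ZYZ',degrees=True)
    return W.round(0)
az=np.arctan2(-.412,.493)
for s in(1,-1):
    G=grasp_R(az,s);P=place_R(s)
    print(s,'up in tool',(G.T@zl).round(3),'jarz',(P.T@-xl).round(3))
    for s23 in(1.7,2.0,2.2): print(wrist(G,az,s23),wrist(P,np.radians(28),s23))
    g=JAR+[0,0,.05]+.022*G[:,2]
    delta(G,g-.16*G[:,2])
E
```

```text
1 up in tool [ 0.643  0.    -0.766] jarz [ 0.643 -0.    -0.766]
[ 0. 43. 90.] [-43. 110.  29.]
[ 0. 25. 90.] [-40.  97.  40.]
[ 0. 14. 90.] [-40.  88.  48.]
delta_pos cm [23.13 -4.65  7.52] delta_rot deg [-22.8  35.5  62.5] rows>= 10.5 t 0.15
-1 up in tool [-0.643  0.    -0.766] jarz [-0.643  0.    -0.766]
[ -0.  43. -90.] [ -43.  110. -151.]
[ -0.  25. -90.] [ -40.   97. -140.]
[  0.  14. -90.] [ -40.   88. -132.]
delta_pos cm [23.13 -4.65  7.52] delta_rot deg [ -39.8  -25.5 -109.3] rows>= 16.6 t 0.15
```

```bash
python3 -m crank '[{"delta_pos":[12,-2.3,3],"delta_rot":[-11,17.5,31]},{"delta_pos":[12,-2.3,3],"delta_rot":[-11,17.5,31]},{"delta_pos":[12,-2.3,3],"delta_rot":[-11,17.5,31]},{"delta_pos":[12,-2.3,3],"delta_rot":[-11,17.5,31]},{"delta_pos":[23.1,-4.7,7.5],"delta_rot":[-22.8,35.5,62.5]},{"delta_pos":[23.1,-4.7,7.5],"delta_rot":[-22.8,35.5,62.5]},{"delta_pos":[23.1,-4.7,7.5],"delta_rot":[-22.8,35.5,62.5]},{"delta_pos":[23.1,-4.7,7.5],"delta_rot":[-22.8,35.5,62.5]},{"delta_pos":[23.1,-4.7,7.5],"delta_rot":[-22.8,35.5,62.5]},{"delta_pos":[23.1,-4.7,7.5],"delta_rot":[-22.8,35.5,62.5]},{"delta_pos":[23.1,-4.7,7.5],"delta_rot":[-22.8,35.5,62.5]},{"delta_pos":[23.1,-4.7,7.5],"delta_rot":[-22.8,35.5,62.5]},{"delta_pos":[23.1,-4.7,7.5],"delta_rot":[-22.8,35.5,62.5]},{"delta_pos":[23.1,-4.7,7.5],"delta_rot":[-22.8,35.5,62.5]}]' 1 40
cat > wl.py <<'E'
import sys
from h import *
from bench import bot
n=sys.argv[1]
c=bot.camera_info('wrist');p,d=bot.capture('wrist');np.savez(f"pics/{n}.npz",p=p,d=d,**c)
cv2.imwrite(f'pics/{n}.png',p[...,::-1])
E
python3 wl.py w1; python3 - <<'E'
from h import *
from bench import bot
np.set_printoptions(precision=4,suppress=True)
o=bot.observe();print(o['position'],o['joints'],o['gripper_width'],o['ft_force'])
p,d,K,R,t=load('w1');h=cv2.cvtColor(p,cv2.COLOR_RGB2HSV)
m=cv2.inRange(h,(10,130,90),(32,255,255));N,L,S,C=cv2.connectedComponentsWithStats(m)
for i in range(1,N):
    if S[i,4]<300: continue
    ys,xs=np.where(L==i);X=dep(K,R,t,np.c_[xs,ys],d[ys,xs]);T=X[abs(X[:,2]-np.percentile(X[:,2],90))<.003]
    print(C[i],S[i],'top',(T.min(0)+T.max(0))/2,np.ptp(T,0),np.percentile(X[:,2],90),len(T))
az=np.arctan2(-.412,.493);G=grasp_R(az,1);delta(G,JAR+[0,0,.05]+.022*G[:,2]-.16*G[:,2])
E
```

```text
clock: 1.32
position: [0.4271, -0.355, 0.1576]
tool_rot: [2.6, -0.911, 0.943]
ft_force: [-0.1, -0.2, -0.6]
gripper_width: 0.0857
finger_force: 0.0
[ 0.4267 -0.3548  0.1572] [-0.8206  0.2871  2.1733  1.6928  0.0903 -0.2304] 0.08573001347766965 [-0.3251 -0.0673  0.1531]
[291.4937  83.2308] [ 258   54   67   60 3241] top [ 0.5991 -0.4647  0.0853] [0.0564 0.0567 0.0041] 0.08623689076981117 2721
[108.8611 113.9414] [  63   61  114  108 6759] top [ 0.709  -0.3389  0.0591] [0.0558 0.0494 0.0059] 0.05911159356107885 1647
[540.2349 145.6605] [ 502  112   80   68 4100] top [ 0.4307 -0.5732  0.0854] [0.0546 0.0569 0.0041] 0.08628605926638361 3522
[326.8783 202.5734] [ 287  165   81   77 4881] top [ 0.4924 -0.4158  0.0857] [0.0555 0.0563 0.0046] 0.08637127514285659 4452
delta_pos cm [-0.19  0.13  0.04] delta_rot deg [-0.6  0.1  0.7] rows>= 0.1 t 1.3667
```

View pics/w1.png

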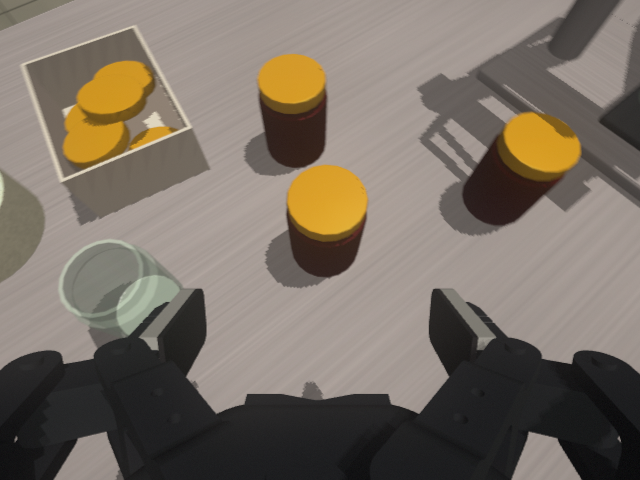

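The wrist view shows the target jar's lid centred at (327,203), between the pads. The other two jars are at (291,83) and (540,146), and an empty glass is at left (110,280). Measured again, the target is at (0.4925, −0.415) with its lid top at 0.086, which fits. Joint 5 is almost at its limit, so I'll look at approaching from a turned azimuth.

```bash
sed -i 's/^JAR=.*/JAR=np.array([.4925,-.415,0])/' h.py; python3 - <<'E'
from h import *
C=Ro.from_euler('z',90,degrees=True)
def wrist(R,j1,s23):
    A=Ro.from_euler('ZY',[j1,s23]); return (A.inv()*Ro.from_matrix(R)*C.inv()).as_euler('ZYZ',degrees=True).round(0)
from bench import bot
o=bot.observe();q=o['joints'];A=Ro.from_euler('ZYZYZ',[q[0],q[1]+q[2],q[3],q[4],q[5]])*C
print('fk check deg',np.degrees((A.inv()*Ro.from_rotvec(o['tool_rot'])).magnitude()))
p,d,K,R,t=load('top0')
for uv in((345,253),(279,250)):print('empty',plane(K,R,t,uv,.082))
import h
for az in(-65,-80,-96):
    a=np.radians(az)
    G=grasp_R(a,1);g=JAR+[0,0,.05]+.022*G[:,2]
    print(az,[wrist(G,np.radians(j),s) for j,s in((-38,2.2),(-38,2.4),(-32,2.4),(-32,2.55))])
    delta(G,g-.12*G[:,2])
h.TH=np.radians(75);G=grasp_R(np.radians(-75),1);h.TH=np.radians(50);g=JAR+[0,0,.05]
print('steep',wrist(G,np.radians(-38),2.4));delta(G,g-.14*G[:,2]+[0,.03,.02])
E
```

```text
Traceback (most recent call last):
  File "scipy/spatial/transform/_rotation.pyx", line 1413, in scipy.spatial.transform._rotation.Rotation.from_euler
ValueError: Expected axis specification to be a non-empty string of upto 3 characters, got ZYZYZ
```

```bash
cat > k.py <<'E'
from h import *
import h
from bench import bot
C=Ro.from_euler('z',90,degrees=True)
def wrist(R,j1,s23):
    A=Ro.from_euler('ZY',[j1,s23]); return (A.inv()*Ro.from_matrix(R)*C.inv()).as_euler('ZYZ',degrees=True).round(0)
E
python3 - <<'E'
from k import *
o=bot.observe();q=o['joints'];A=Ro.from_euler('ZY',[q[0],q[1]+q[2]])*Ro.from_euler('ZYZ',q[3:])*C
print('fk check deg',np.degrees((A.inv()*Ro.from_rotvec(o['tool_rot'])).magnitude()))
p,d,K,R,t=load('top0')
for uv in((345,253),(279,250)):print('empty',plane(K,R,t,uv,.082))
for az in(-65,-80,-96):
    a=np.radians(az)
    G=grasp_R(a,1);g=JAR+[0,0,.05]+.022*G[:,2]
    print(az,[wrist(G,np.radians(j),s) for j,s in((-38,2.2),(-38,2.4),(-32,2.4),(-32,2.55))])
    delta(G,g-.12*G[:,2])
h.TH=np.radians(75);G=grasp_R(np.radians(-75),1);h.TH=np.radians(50);g=JAR+[0,0,.05]
print('steep',wrist(G,np.radians(-38),2.4));delta(G,g-.14*G[:,2]+[0,.03,.02])
E
```

```text
fk check deg 3.7808822873192764e-14
empty [[ 0.53564283 -0.26137353  0.082     ]]
empty [[ 0.53940403 -0.10684573  0.082     ]]
-65 [array([-46.,  24., 155.]), array([ -72.,   18., -178.]), array([ -71.,   22., -174.]), array([ -93.,   21., -150.])]
delta_pos cm [ 0.42 -2.23  4.55] delta_rot deg [-16.7   0.1  19.9] rows>= 3.6 t 1.3667
-80 [array([-52.,  33., 171.]), array([ -69.,   27., -169.]), array([ -67.,   31., -166.]), array([ -82.,   29., -149.])]
delta_pos cm [ 1.12 -3.6   5.13] delta_rot deg [-26.3   0.1  31.4] rows>= 5.7 t 1.3667
-96 [array([ -52.,   43., -176.]), array([ -64.,   37., -161.]), array([ -62.,   41., -158.]), array([ -71.,   38., -145.])]
delta_pos cm [ 2.13 -4.75  5.98] delta_rot deg [-36.6   0.   43.7] rows>= 8.0 t 1.3667
steep [-17.  32. 141.]
delta_pos cm [ 6.21 -3.92 -1.06] delta_rot deg [-16.7 -24.1  32.2] rows>= 6.1 t 1.3667
```

```bash
python3 - <<'E'
from k import *
for az in(0,-8,-15):
    a=np.radians(az)
    G=grasp_R(a,1);g=JAR+[0,0,.05]+.022*G[:,2]
    print(az,[wrist(G,np.radians(j),s) for j,s in((-44,2.2),(-44,2.4),(-50,2.4),(-50,2.55))])
    delta(G,g-.12*G[:,2]); delta(G,g)
E
```

```text
0 [array([52., 34.,  7.]), array([ 68.,  29., -12.]), array([ 67.,  32., -15.]), array([ 80.,  30., -31.])]
delta_pos cm [1.   4.5  5.04] delta_rot deg [ 25.1   0.1 -29.9] rows>= 5.4 t 1.3667
delta_pos cm [-0.3  -0.36 15.94] delta_rot deg [ 25.1   0.1 -29.9] rows>= 5.4 t 1.3667
-8 [array([50., 29., 14.]), array([70., 24., -8.]), array([ 69.,  27., -11.]), array([ 86.,  26., -30.])]
delta_pos cm [0.62 3.78 4.72] delta_rot deg [ 19.9   0.1 -23.7] rows>= 4.3 t 1.3667
delta_pos cm [-0.21 -0.19 16.01] delta_rot deg [ 19.9   0.1 -23.7] rows>= 4.3 t 1.3667
-15 [array([47., 25., 23.]), array([72., 19., -4.]), array([71., 23., -7.]), array([ 92.,  22., -30.])]
delta_pos cm [0.35 3.1  4.49] delta_rot deg [ 15.4   0.1 -18.4] rows>= 3.3 t 1.3667
delta_pos cm [-0.15 -0.04 16.06] delta_rot deg [ 15.4   0.1 -18.4] rows>= 3.9 t 1.3667
```

```bash
python3 -m crank '[{"delta_pos":[1,4.5,5],"delta_rot":[25,0,-30]},{"delta_pos":[1,4.5,5],"delta_rot":[25,0,-30]},{"delta_pos":[1,4.5,5],"delta_rot":[25,0,-30]},{"delta_pos":[1,4.5,5],"delta_rot":[25,0,-30]},{"delta_pos":[1,4.5,5],"delta_rot":[25,0,-30]},{"delta_pos":[1,4.5,5],"delta_rot":[25,0,-30]},{"delta_pos":[1,4.5,5],"delta_rot":[25,0,-30]},{"delta_pos":[1,4.5,5],"delta_rot":[25,0,-30]},{"delta_pos":[1,4.5,5],"delta_rot":[25,0,-30]}]'
python3 - <<'E'
from k import *
print(bot.observe()['joints'])
G=grasp_R(0,1);delta(G,JAR+[0,0,.05]+.022*G[:,2])
E
```

```text
clock: 2.12
position: [0.43, -0.4146, 0.1256]
tool_rot: [2.954, 0.011, 1.067]
ft_force: [0.1, 0.4, -0.8]
gripper_width: 0.0851
finger_force: 0.0
[-1.10494891  0.49672278  1.9315489   1.10477074  0.69431365 -0.4200405 ]
delta_pos cm [-1.000e-02  6.000e-02  1.201e+01] delta_rot deg [-0.1  0.3  0.4] rows>= 2.9 t 2.1167
```

```bash
python3 -m crank '[{"delta_pos":[0,0,3]},{"delta_pos":[0,0.1,6]},{"delta_pos":[0,0.1,9]},{"delta_pos":[0,0.1,11]},{"delta_pos":[0,0.1,12]},{"delta_pos":[0,0.1,12]},{"delta_pos":[0,0.1,12]}]' 1 && python3 -m crank '[{"delta_pos":[0,0,0]},{"delta_pos":[0,0,0]},{"delta_pos":[0,0,0]},{"delta_pos":[0,0,0]},{"delta_pos":[0,0,0]},{"delta_pos":[0,0,0]},{"delta_pos":[0,0,0]},{"delta_pos":[0,0,0]}]' 0 40
```

```text
schema error: expected keys delta_pos, delta_rot
```

```bash
python3 -m crank '[{"delta_pos":[0,0,3],"delta_rot":[0,0,0]},{"delta_pos":[0,0.1,6],"delta_rot":[0,0,0]},{"delta_pos":[0,0.1,9],"delta_rot":[0,0,0]},{"delta_pos":[0,0.1,11],"delta_rot":[0,0,0]},{"delta_pos":[0,0.1,12],"delta_rot":[0,0,0]},{"delta_pos":[0,0.1,12],"delta_rot":[0,0,0]},{"delta_pos":[0,0.1,12],"delta_rot":[0,0,0]}]' 1 && python3 -m crank '[{"delta_pos":[0,0,0],"delta_rot":[0,0,0]},{"delta_pos":[0,0,0],"delta_rot":[0,0,0]},{"delta_pos":[0,0,0],"delta_rot":[0,0,0]},{"delta_pos":[0,0,0],"delta_rot":[0,0,0]},{"delta_pos":[0,0,0],"delta_rot":[0,0,0]},{"delta_pos":[0,0,0],"delta_rot":[0,0,0]},{"delta_pos":[0,0,0],"delta_rot":[0,0,0]},{"delta_pos":[0,0,0],"delta_rot":[0,0,0]}]' 0 40
```

```text
clock: 2.7
position: [0.5069, -0.4154, 0.0341]
tool_rot: [2.954, 0.013, 1.068]
ft_force: [-0.3, -0.4, 0.9]
gripper_width: 0.0856
finger_force: 0.0
clock: 3.37
position: [0.5068, -0.4165, 0.0352]
tool_rot: [2.951, 0.013, 1.07]
ft_force: [-4.2, 1.2, 5.9]
gripper_width: 0.0592
finger_force: 42.4
```

```bash
python3 -m crank '[{"delta_pos":[2,0,-2.4],"delta_rot":[0,0,0]},{"delta_pos":[4,0,-4.8],"delta_rot":[0,0,0]},{"delta_pos":[16,0,-19],"delta_rot":[0,0,0]},{"delta_pos":[16,0,-19],"delta_rot":[0,0,0]},{"delta_pos":[16,0,-19],"delta_rot":[0,0,0]},{"delta_pos":[16,0,-19],"delta_rot":[0,0,0]},{"delta_pos":[16,0,-19],"delta_rot":[0,0,0]},{"delta_pos":[16,0,-19],"delta_rot":[0,0,0]},{"delta_pos":[16,0,-19],"delta_rot":[0,0,0]}]'
python3 - <<'E'
from k import *
o=bot.observe();print(o['joints'].round(2),o['gripper_width'])
G=Ro.from_rotvec(o['tool_rot']);P=Ro.from_matrix(place_R(1));D=(G.inv()*P).as_rotvec();print(np.degrees(np.linalg.norm(D)))
for f in(0,.25,.5,.75,1):
    M=(G*Ro.from_rotvec(D*f)).as_matrix();print(f,M[:,2].round(2),wrist(M,-.7+1.2*f,2.1))
M=(G*Ro.from_rotvec(D*.5)).as_matrix();print('mid');delta(M,[.55,0,.40])
print('stage');delta(P.as_matrix(),L2W(-.2,.0055,.24)+.022*P.as_matrix()[:,2])
E
```

```text
clock: 4.12
position: [0.5078, -0.4149, 0.2828]
tool_rot: [2.951, 0.014, 1.069]
ft_force: [-0.8, 0.2, -3.7]
gripper_width: 0.059
finger_force: 46.3
[-0.97  0.34  1.7   0.79  0.84  0.12] 0.05897405940562756
116.1530675446542
0 [ 0.64  0.   -0.77] [45. 36. 18.]
0.25 [ 0.38 -0.1  -0.92] [ 6. 37. 42.]
0.5 [ 0.14 -0.29 -0.95] [-21.  51.  54.]
0.75 [-0.03 -0.53 -0.85] [-33.  72.  53.]
1 [-0.08 -0.76 -0.64] [-39.  93.  45.]
mid
delta_pos cm [ 11.13 -41.39  -6.27] delta_rot deg [ -3.9 -35.9 -45.5] rows>= 10.4 t 4.1167
stage
delta_pos cm [  4.83 -73.92  10.92] delta_rot deg [ -7.8 -71.8 -91. ] rows>= 18.0 t 4.1167
```

```bash
python3 -m crank '[{"delta_pos":[11.1,-41.4,-6.3],"delta_rot":[-3.9,-35.9,-45.5]},{"delta_pos":[11.1,-41.4,-6.3],"delta_rot":[-3.9,-35.9,-45.5]},{"delta_pos":[11.1,-41.4,-6.3],"delta_rot":[-3.9,-35.9,-45.5]},{"delta_pos":[11.1,-41.4,-6.3],"delta_rot":[-3.9,-35.9,-45.5]},{"delta_pos":[11.1,-41.4,-6.3],"delta_rot":[-3.9,-35.9,-45.5]},{"delta_pos":[11.1,-41.4,-6.3],"delta_rot":[-3.9,-35.9,-45.5]},{"delta_pos":[11.1,-41.4,-6.3],"delta_rot":[-3.9,-35.9,-45.5]},{"delta_pos":[11.1,-41.4,-6.3],"delta_rot":[-3.9,-35.9,-45.5]},{"delta_pos":[11.1,-41.4,-6.3],"delta_rot":[-3.9,-35.9,-45.5]},{"delta_pos":[11.1,-41.4,-6.3],"delta_rot":[-3.9,-35.9,-45.5]},{"delta_pos":[11.1,-41.4,-6.3],"delta_rot":[-3.9,-35.9,-45.5]},{"delta_pos":[11.1,-41.4,-6.3],"delta_rot":[-3.9,-35.9,-45.5]}]'
python3 - <<'E'
from k import *
o=bot.observe();print(o['joints'].round(2))
P=place_R(1);delta(P,L2W(-.2,.0055,.24)+.022*P[:,2])
E
```

```text
clock: 5.12
position: [0.5502, 0.0035, 0.3984]
tool_rot: [2.633, 1.007, 0.042]
ft_force: [-0.4, 0.1, -3.3]
gripper_width: 0.059
finger_force: 46.4
[ 0.06  0.18  1.5  -0.31  1.34  0.96]
delta_pos cm [ 26.95 -23.96   8.  ] delta_rot deg [ -4.  -36.  -45.1] rows>= 8.9 t 5.1167
```

```bash
python3 -m crank '[{"delta_pos":[27,-24,8],"delta_rot":[-4,-36,-45]},{"delta_pos":[27,-24,8],"delta_rot":[-4,-36,-45]},{"delta_pos":[27,-24,8],"delta_rot":[-4,-36,-45]},{"delta_pos":[27,-24,8],"delta_rot":[-4,-36,-45]},{"delta_pos":[27,-24,8],"delta_rot":[-4,-36,-45]},{"delta_pos":[27,-24,8],"delta_rot":[-4,-36,-45]},{"delta_pos":[27,-24,8],"delta_rot":[-4,-36,-45]},{"delta_pos":[27,-24,8],"delta_rot":[-4,-36,-45]},{"delta_pos":[27,-24,8],"delta_rot":[-4,-36,-45]},{"delta_pos":[27,-24,8],"delta_rot":[-4,-36,-45]},{"delta_pos":[27,-24,8],"delta_rot":[-4,-36,-45]},{"delta_pos":[27,-24,8],"delta_rot":[-4,-36,-45]}]'
python3 wl.py w2
python3 - <<'E'
from k import *
o=bot.observe();print(o['joints'].round(2))
P=place_R(1);delta(P,L2W(-.2,.0055,.24)+.022*P[:,2])
S,_=bot.capture('side');W=load('w2')[0]
a=S[230:430,60:340];a=cv2.resize(a,(400,286));b=cv2.resize(W,(400,300))
cv2.imwrite('pics/st.png',np.hstack([cv2.copyMakeBorder(a,0,14,0,0,0),b])[...,::-1])
E
```

```text
clock: 6.12
position: [0.6115, 0.3199, 0.2258]
tool_rot: [1.807, 1.618, -0.842]
ft_force: [0.3, -0.1, -1.2]
gripper_width: 0.059
finger_force: 46.3
[ 0.63  0.97  0.83 -0.65  1.94  0.69]
delta_pos cm [ 0.42 -0.31 -0.27] delta_rot deg [-0.2 -0.  -0.4] rows>= 0.1 t 6.1667
```

View pics/st.png

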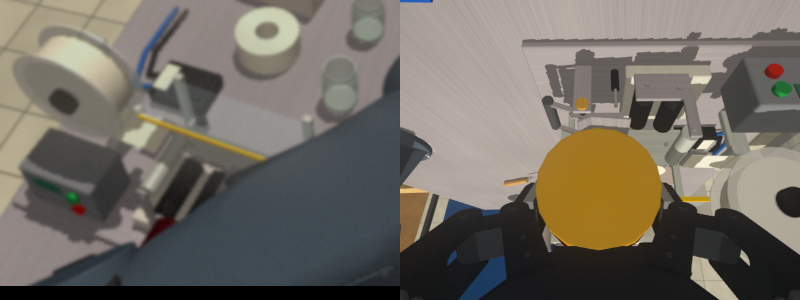

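The picture shows the jar held with its lid facing the camera at (600,188). The rollers are at (650–680,110) and stubs of the yellow edge at (515,183) and (695,199). Next I'll measure the lid's plane and centre and check the yellow edge from here.

```bash
python3 - <<'E'
from k import *
np.set_printoptions(precision=4,suppress=True)
p,d,K,R,t=load('w2');hh=cv2.cvtColor(p,cv2.COLOR_RGB2HSV)
m=cv2.inRange(hh,(10,130,70),(32,255,255));N,L,S,C=cv2.connectedComponentsWithStats(m)
toL=lambda X:np.c_[(X-O)@xl,(X-O)@yl,(X-O)@zl]
for i in range(1,N):
    if S[i,4]<20: continue
    ys,xs=np.where(L==i);X=toL(dep(K,R,t,np.c_[xs,ys],d[ys,xs]));print(C[i],S[i],'med L',np.median(X,0))
    if S[i,4]>5000:
        k=d[ys,xs]<np.percentile(d[ys,xs],98)
        X=X[k];c=np.median(X,0)
        for _ in range(3):
            u,s,v=np.linalg.svd(X-X.mean(0));n=v[2];X=X[abs((X-X.mean(0))@n)<.003]
        print('lid center L',(X.min(0)+X.max(0))/2,np.ptp(X,0),'normal',n)
    elif np.median(X[:,2])>.17:
        Q=toL(plane(K,R,t,np.c_[xs,ys],.197));print('   edge on z=.197: x',np.median(Q[:,0]),'y range',Q[:,1].min(),Q[:,1].max())
o=bot.observe();Rm=Ro.from_rotvec(o['tool_rot']).as_matrix();T=o['position']
jz=Rm@[.643,0,-.766];print('tcp L',toL(T[None]),'pred lid',toL((T-.022*Rm[:,2]+.036*jz)[None]))
# horizontal-ish surfaces in L frame: profile along y at x in -45..-10
ys,xs=np.mgrid[0:480,0:640];X=toL(dep(K,R,t,np.c_[xs.ravel(),ys.ravel()],d.ravel()))
k=(d.ravel()>.2)&(X[:,2]>.05)&(X[:,2]<.19)
for y in np.arange(-.06,.16,.01):
    q=X[k&(abs(X[:,1]-y)<.005)&(X[:,0]>-.055)&(X[:,0]<.03)]
    if len(q)>15: print(round(y,3),len(q),'z90',np.percentile(q[:,2],90).round(4),'x range',q[:,0].min().round(3),q[:,0].max().round(3))
E
```

```text
bash:   874 Killed                     python3 - <<'E'
from k import *
np.set_printoptions(precision=4,suppress=True)
p,d,K,R,t=load('w2');hh=cv2.cvtColor(p,cv2.COLOR_RGB2HSV)
m=cv2.inRange(hh,(10,130,70),(32,255,255));N,L,S,C=cv2.connectedComponentsWithStats(m)
toL=lambda X:np.c_[(X-O)@xl,(X-O)@yl,(X-O)@zl]
for i in range(1,N):
    if S[i,4]<20: continue
    ys,xs=np.where(L==i);X=toL(dep(K,R,t,np.c_[xs,ys],d[ys,xs]));print(C[i],S[i],'med L',np.median(X,0))
    if S[i,4]>5000:
        k=d[ys,xs]<np.percentile(d[ys,xs],98)
        X=X[k];c=np.median(X,0)
        for _ in range(3):
            u,s,v=np.linalg.svd(X-X.mean(0));n=v[2];X=X[abs((X-X.mean(0))@n)<.003]
        print('lid center L',(X.min(0)+X.max(0))/2,np.ptp(X,0),'normal',n)
    elif np.median(X[:,2])>.17:
        Q=toL(plane(K,R,t,np.c_[xs,ys],.197));print('   edge on z=.197: x',np.median(Q[:,0]),'y range',Q[:,1].min(),Q[:,1].max())
o=bot.observe();Rm=Ro.from_rotvec(o['tool_rot']).as_matrix();T=o['position']
jz=Rm@[.643,0,-.766];print('tcp L',toL(T[None]),'pred lid',toL((T-.022*Rm[:,2]+.036*jz)[None]))
# horizontal-ish surfaces in L frame: profile along y at x in -45..-10
ys,xs=np.mgrid[0:480,0:640];X=toL(dep(K,R,t,np.c_[xs.ravel(),ys.ravel()],d.ravel()))
k=(d.ravel()>.2)&(X[:,2]>.05)&(X[:,2]<.19)
for y in np.arange(-.06,.16,.01):
    q=X[k&(abs(X[:,1]-y)<.005)&(X[:,0]>-.055)&(X[:,0]<.03)]
    if len(q)>15: print(round(y,3),len(q),'z90',np.percentile(q[:,2],90).round(4),'x range',q[:,0].min().round(3),q[:,0].max().round(3))
E
```

SVD needs `full_matrices=False`.

```bash
cat > m.py <<'E'
import sys
from k import *
np.set_printoptions(precision=4,suppress=True)
p,d,K,R,t=load(sys.argv[1]);hh=cv2.cvtColor(p,cv2.COLOR_RGB2HSV)
m=cv2.inRange(hh,(10,130,70),(32,255,255));N,L,S,C=cv2.connectedComponentsWithStats(m)
toL=lambda X:np.c_[(X-O)@xl,(X-O)@yl,(X-O)@zl]
for i in range(1,N):
    if S[i,4]<20: continue
    ys,xs=np.where(L==i);X=toL(dep(K,R,t,np.c_[xs,ys],d[ys,xs]));print(C[i],S[i],'med L',np.median(X,0))
    if S[i,4]>5000:
        X=X[d[ys,xs]>0]
        for _ in range(4):
            n=np.linalg.eigh(np.cov(X.T))[1][:,0];X=X[abs((X-np.median(X,0))@n)<.003]
        print('lid center L',(X.min(0)+X.max(0))/2,np.ptp(X,0),'normal',n)
    elif np.median(X[:,2])>.17:
        Q=toL(plane(K,R,t,np.c_[xs,ys],.197));print('   edge on z=.197: x',np.median(Q[:,0]),'y range',Q[:,1].min(),Q[:,1].max())
o=bot.observe();Rm=Ro.from_rotvec(o['tool_rot']).as_matrix();T=o['position']
jz=Rm@[.643,0,-.766];print('tcp L',toL(T[None]),'pred lid',toL((T-.022*Rm[:,2]+.036*jz)[None]))
ys,xs=np.mgrid[0:480,0:640];X=toL(dep(K,R,t,np.c_[xs.ravel(),ys.ravel()],d.ravel()))
k=(d.ravel()>.2)&(X[:,2]>.05)&(X[:,2]<.19)
for y in np.arange(-.06,.16,.01):
    q=X[k&(abs(X[:,1]-y)<.005)&(X[:,0]>-.055)&(X[:,0]<.03)]
    if len(q)>15: print(round(y,3),len(q),'z90',np.percentile(q[:,2],90).round(4),'x range',q[:,0].min().round(3),q[:,0].max().round(3))
E
python3 m.py w2
```

```text
[290.5808 165.7126] [281 156  20  20 334] med L [-0.0721 -0.0147  0.0847]
[317.528  303.6623] [  216   205   204   195 31252] med L [-0.2296  0.0084  0.2417]
lid center L [-0.2295  0.0087  0.2383] [0.0048 0.0325 0.0511] normal [0.9987 0.0446 0.0265]
[184.2039 291.7282] [166 286  38  12 206] med L [ 0.5425 -0.318   0.0144]
[ 15.938  347.5639] [   0  309   43   95 2740] med L [ 2.2165 -1.9986 -0.1083]
[472.1626 318.4228] [447 315  49   8 369] med L [-0.0032  0.1426  0.1972]
   edge on z=.197: x -0.0031512452231453316 y range 0.11613606433689516 0.1680212799648772
tcp L [[-0.1783  0.0086  0.2282]] pred lid [[-0.2311  0.009   0.2424]]
-0.06 523 z90 0.071 x range -0.052 0.024
-0.05 189 z90 0.0748 x range -0.05 0.023
-0.04 192 z90 0.0786 x range -0.05 0.023
-0.03 162 z90 0.0905 x range -0.049 0.02
-0.02 215 z90 0.1028 x range -0.055 -0.028
-0.01 262 z90 0.0999 x range -0.055 -0.024
0.0 234 z90 0.0958 x range -0.055 -0.024
0.01 245 z90 0.0965 x range -0.055 -0.024
0.02 257 z90 0.0974 x range -0.055 -0.024
0.03 326 z90 0.0981 x range -0.055 -0.023
0.04 289 z90 0.0991 x range -0.055 -0.017
0.05 181 z90 0.0999 x range -0.054 -0.012
0.06 364 z90 0.0645 x range -0.055 0.029
0.07 496 z90 0.069 x range -0.055 0.028
0.08 401 z90 0.069 x range -0.055 0.029
0.09 106 z90 0.0653 x range -0.05 0.028
0.1 263 z90 0.0655 x range -0.051 0.029
0.11 658 z90 0.0738 x range -0.055 0.03
0.12 1273 z90 0.1334 x range -0.055 0.029
0.13 503 z90 0.1349 x range -0.055 0.029
0.14 151 z90 0.1337 x range -0.054 0.03
0.15 334 z90 0.1351 x range -0.02 0.03
```

```bash
python3 - <<'E'
from k import *
P=place_R(1)
for x,z in((-.195,.138),(-.03,.138)): delta(P,L2W(x,.0055,z)+.022*P[:,2])
E
```

```text
delta_pos cm [ 7.97 -0.36  6.72] delta_rot deg [-0.2 -0.  -0.5] rows>= 2.5 t 6.2167
delta_pos cm [-2.64 -0.23 19.36] delta_rot deg [-0.2 -0.  -0.5] rows>= 4.7 t 6.2167
```

```bash
python3 -m crank '[{"delta_pos":[4,-0.3,3.4],"delta_rot":[-0.2,0,-0.5]},{"delta_pos":[7,-0.3,6],"delta_rot":[-0.2,0,-0.5]},{"delta_pos":[8,-0.3,6.7],"delta_rot":[-0.2,0,-0.5]},{"delta_pos":[8,-0.3,6.7],"delta_rot":[-0.2,0,-0.5]},{"delta_pos":[6,-0.3,9],"delta_rot":[-0.2,0,-0.5]},{"delta_pos":[4,-0.3,11.5],"delta_rot":[-0.2,0,-0.5]},{"delta_pos":[2,-0.3,14],"delta_rot":[-0.2,0,-0.5]},{"delta_pos":[0,-0.3,16.2],"delta_rot":[-0.2,0,-0.5]},{"delta_pos":[-1.5,-0.3,18],"delta_rot":[-0.2,0,-0.5]},{"delta_pos":[-2.2,-0.3,18.9],"delta_rot":[-0.2,0,-0.5]},{"delta_pos":[-2.6,-0.3,19.3],"delta_rot":[-0.2,0,-0.5]},{"delta_pos":[-2.6,-0.3,19.3],"delta_rot":[-0.2,0,-0.5]},{"delta_pos":[-2.6,-0.3,19.3],"delta_rot":[-0.2,0,-0.5]}]'
python3 wl.py w3; python3 m.py w3 | grep -A1 -e lid -e pred -e edge; python3 - <<'E'
from k import *
P=place_R(1);o=bot.observe();print(o['ft_force'],o['joints'].round(2))
for x,z in((-.03,.130),(-.02,.130)): delta(P,L2W(x,.0055,z)+.022*P[:,2])
S,_=bot.capture('side');T,_=bot.capture('top');W=load('w3')[0]
a=cv2.resize(S[270:430,130:290],(400,400));b=cv2.resize(T[110:290,110:290],(400,400))
cv2.imwrite('pics/in.png',np.hstack([a,b])[...,::-1])
E
```

```text
clock: 7.3
position: [0.5915, 0.1587, 0.124]
tool_rot: [1.799, 1.627, -0.837]
ft_force: [-0.3, 0.1, -3.2]
gripper_width: 0.0588
finger_force: 46.2
lid center L [-0.0668  0.0044  0.1359] [0.0053 0.0565 0.0553] normal [ 1.     -0.0012 -0.0058]
[146.3333 319.6413] [125 314  47  12 276] med L [ 0.5429 -0.3182  0.0137]
tcp L [[-0.0164  0.0047  0.1235]] pred lid [[-0.0693  0.0045  0.1377]]
-0.06 409 z90 0.0711 x range 0.004 0.023
[-1.21076426  0.25500705 -3.42147209] [ 0.47  0.86  1.31 -0.7   1.55  0.8 ]
delta_pos cm [0.38 0.08 0.75] delta_rot deg [ 0.1 -0.   0.1] rows>= 0.2 t 7.35
delta_pos cm [-0.27  0.08  1.51] delta_rot deg [ 0.1 -0.   0.1] rows>= 0.4 t 7.35
```

View pics/w3.png

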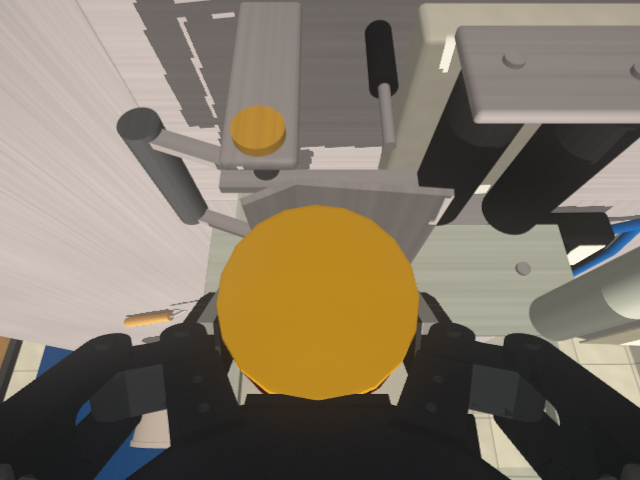

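The wrist view shows the jar over the tray, square to the machine, with the lid centred at (318,303) and the tray fold kink at (295,185). The base is about 14–28 mm short of the plate. Next I'll lower and feel for it.

```bash
python3 -m crank '[{"delta_pos":[-0.1,0.1,0.4],"delta_rot":[0,0,0]},{"delta_pos":[-0.2,0.1,0.8],"delta_rot":[0,0,0]},{"delta_pos":[-0.26,0.1,1.09],"delta_rot":[0,0,0]},{"delta_pos":[-0.26,0.1,1.09],"delta_rot":[0,0,0]},{"delta_pos":[-0.26,0.1,1.09],"delta_rot":[0,0,0]},{"delta_pos":[-0.26,0.1,1.09],"delta_rot":[0,0,0]}]'
python3 -m crank '[{"delta_pos":[-0.06,0,0.08],"delta_rot":[0,0,0]},{"delta_pos":[-0.13,0,0.15],"delta_rot":[0,0,0]},{"delta_pos":[-0.19,0,0.23],"delta_rot":[0,0,0]},{"delta_pos":[-0.19,0,0.23],"delta_rot":[0,0,0]},{"delta_pos":[-0.19,0,0.23],"delta_rot":[0,0,0]}]'
```

```text
clock: 7.95
position: [0.5909, 0.1478, 0.118]
tool_rot: [1.799, 1.627, -0.839]
ft_force: [-0.1, 0.5, -3.4]
gripper_width: 0.0589
finger_force: 46.2
clock: 8.37
position: [0.5906, 0.1447, 0.118]
tool_rot: [1.799, 1.627, -0.839]
ft_force: [-0.1, -0.2, -3.5]
gripper_width: 0.0589
finger_force: 46.2
```

```bash
cat > ok.py <<'E'
from bench import bot
o=bot.observe();f=o['ft_force'];print(o['clock'],o['position'][1].round(4),f.round(1))
raise SystemExit(0 if f[1]<1.3 else 1)
E
python3 ok.py && python3 -m crank '[{"delta_pos":[-0.03,0,0.04],"delta_rot":[0,0,0]},{"delta_pos":[-0.06,0,0.08],"delta_rot":[0,0,0]},{"delta_pos":[-0.06,0,0.08],"delta_rot":[0,0,0]},{"delta_pos":[-0.06,0,0.08],"delta_rot":[0,0,0]}]' >/dev/null; python3 ok.py && python3 -m crank '[{"delta_pos":[-0.03,0,0.04],"delta_rot":[0,0,0]},{"delta_pos":[-0.06,0,0.08],"delta_rot":[0,0,0]},{"delta_pos":[-0.06,0,0.08],"delta_rot":[0,0,0]},{"delta_pos":[-0.06,0,0.08],"delta_rot":[0,0,0]}]' >/dev/null; python3 ok.py && python3 -m crank '[{"delta_pos":[-0.03,0,0.04],"delta_rot":[0,0,0]},{"delta_pos":[-0.06,0,0.08],"delta_rot":[0,0,0]},{"delta_pos":[-0.06,0,0.08],"delta_rot":[0,0,0]},{"delta_pos":[-0.06,0,0.08],"delta_rot":[0,0,0]}]' >/dev/null; python3 ok.py && python3 -m crank '[{"delta_pos":[-0.03,0,0.04],"delta_rot":[0,0,0]},{"delta_pos":[-0.06,0,0.08],"delta_rot":[0,0,0]},{"delta_pos":[-0.06,0,0.08],"delta_rot":[0,0,0]},{"delta_pos":[-0.06,0,0.08],"delta_rot":[0,0,0]}]' >/dev/null; python3 ok.py
```

```text
8.3667 0.1447 [-0.1 -0.2 -3.5]
8.7 0.1438 [-0.6 -0.6 -2.7]
9.0333 0.1428 [-0.8 -0.3 -3.6]
9.3667 0.1418 [ 0.1 -0.5 -3.3]
9.7 0.1408 [ 0.  -0.7 -3.5]
```

```bash

python3 ok.py && python3 -m crank '[{"delta_pos":[-0.03,0,0.04],"delta_rot":[0,0,0]},{"delta_pos":[-0.06,0,0.08],"delta_rot":[0,0,0]},{"delta_pos":[-0.06,0,0.08],"delta_rot":[0,0,0]},{"delta_pos":[-0.06,0,0.08],"delta_rot":[0,0,0]}]' >/dev/null; python3 ok.py && python3 -m crank '[{"delta_pos":[-0.03,0,0.04],"delta_rot":[0,0,0]},{"delta_pos":[-0.06,0,0.08],"delta_rot":[0,0,0]},{"delta_pos":[-0.06,0,0.08],"delta_rot":[0,0,0]},{"delta_pos":[-0.06,0,0.08],"delta_rot":[0,0,0]}]' >/dev/null; python3 ok.py && python3 -m crank '[{"delta_pos":[-0.03,0,0.04],"delta_rot":[0,0,0]},{"delta_pos":[-0.06,0,0.08],"delta_rot":[0,0,0]},{"delta_pos":[-0.06,0,0.08],"delta_rot":[0,0,0]},{"delta_pos":[-0.06,0,0.08],"delta_rot":[0,0,0]}]' >/dev/null; python3 ok.py && python3 -m crank '[{"delta_pos":[-0.03,0,0.04],"delta_rot":[0,0,0]},{"delta_pos":[-0.06,0,0.08],"delta_rot":[0,0,0]},{"delta_pos":[-0.06,0,0.08],"delta_rot":[0,0,0]},{"delta_pos":[-0.06,0,0.08],"delta_rot":[0,0,0]}]' >/dev/null; python3 ok.py && python3 -m crank '[{"delta_pos":[-0.03,0,0.04],"delta_rot":[0,0,0]},{"delta_pos":[-0.06,0,0.08],"delta_rot":[0,0,0]},{"delta_pos":[-0.06,0,0.08],"delta_rot":[0,0,0]},{"delta_pos":[-0.06,0,0.08],"delta_rot":[0,0,0]}]' >/dev/null; python3 ok.py && python3 -m crank '[{"delta_pos":[-0.03,0,0.04],"delta_rot":[0,0,0]},{"delta_pos":[-0.06,0,0.08],"delta_rot":[0,0,0]},{"delta_pos":[-0.06,0,0.08],"delta_rot":[0,0,0]},{"delta_pos":[-0.06,0,0.08],"delta_rot":[0,0,0]}]' >/dev/null; python3 ok.py
```

```text
9.7 0.1408 [ 0.  -0.7 -3.5]
10.0333 0.1398 [ 0.8  0.1 -2.5]
10.3667 0.1388 [ 0.2 -0.5 -3.5]
10.7 0.1378 [ 0.1 -0.2 -2.3]
11.0333 0.1375 [-0.2  5.3 -1.9]
11.0333 0.1375 [-0.2  5.3 -1.9]
11.0333 0.1375 [-0.2  5.3 -1.9]
```

The jar's base touches the plate at 5 N. Now I'll lower it into the fold in small steps.

```bash

python3 -m crank '[{"delta_pos":[0.08,0,0.06],"delta_rot":[0,0,0]},{"delta_pos":[0.15,0,0.13],"delta_rot":[0,0,0]},{"delta_pos":[0.15,0,0.13],"delta_rot":[0,0,0]},{"delta_pos":[0.15,0,0.13],"delta_rot":[0,0,0]}]'|grep -e pos -e ft; python3 -m crank '[{"delta_pos":[0.08,0,0.06],"delta_rot":[0,0,0]},{"delta_pos":[0.08,0,0.06],"delta_rot":[0,0,0]},{"delta_pos":[0.08,0,0.06],"delta_rot":[0,0,0]}]'|grep -e pos -e ft; python3 wl.py w4;  python3 m.py w4 | grep -A1 -e lid -e pred
```

```text
position: [0.5901, 0.1375, 0.1157]
ft_force: [-0.1, 6.0, -0.3]
position: [0.5902, 0.1375, 0.1148]
ft_force: [0.4, 5.6, -0.8]
lid center L [-0.0457  0.0052  0.1267] [0.0051 0.0563 0.0555] normal [ 1.     -0.0002 -0.0021]
[139.6953 322.0609] [118 317  47  11 279] med L [ 0.5429 -0.32    0.0138]
tcp L [[0.0051 0.0057 0.1148]] pred lid [[-0.0478  0.0055  0.129 ]]
```

```bash

python3 -m crank '[{"delta_pos":[0,0,0],"delta_rot":[0,0,0]},{"delta_pos":[0,0,0],"delta_rot":[0,0,0]},{"delta_pos":[0,0,0],"delta_rot":[0,0,0]},{"delta_pos":[0,0,-2],"delta_rot":[0,0,0]},{"delta_pos":[0,0,-6],"delta_rot":[0,0,0]},{"delta_pos":[0,0,-10],"delta_rot":[0,0,0]},{"delta_pos":[0,0,-14],"delta_rot":[0,0,0]},{"delta_pos":[0,0,-18],"delta_rot":[0,0,0]},{"delta_pos":[0,0,-18],"delta_rot":[0,0,0]},{"delta_pos":[0,0,-18],"delta_rot":[0,0,0]}]' 1
python3 wl.py w5
python3 -m crank '[{"delta_pos":[0,0,0],"delta_rot":[0,0,0]},{"delta_pos":[0,0,0],"delta_rot":[0,0,0]},{"delta_pos":[0,0,0],"delta_rot":[0,0,0]},{"delta_pos":[0,0,0],"delta_rot":[0,0,0]},{"delta_pos":[0,0,0],"delta_rot":[0,0,0]},{"delta_pos":[0,0,0],"delta_rot":[0,0,0]},{"delta_pos":[0,0,0],"delta_rot":[0,0,0]},{"delta_pos":[0,0,0],"delta_rot":[0,0,0]},{"delta_pos":[0,0,0],"delta_rot":[0,0,0]},{"delta_pos":[0,0,0],"delta_rot":[0,0,0]},{"delta_pos":[0,0,0],"delta_rot":[0,0,0]},{"delta_pos":[0,0,0],"delta_rot":[0,0,0]},{"delta_pos":[0,0,0],"delta_rot":[0,0,0]},{"delta_pos":[0,0,0],"delta_rot":[0,0,0]},{"delta_pos":[0,0,0],"delta_rot":[0,0,0]},{"delta_pos":[0,0,0],"delta_rot":[0,0,0]},{"delta_pos":[0,0,0],"delta_rot":[0,0,0]},{"delta_pos":[0,0,0],"delta_rot":[0,0,0]},{"delta_pos":[0,0,0],"delta_rot":[0,0,0]},{"delta_pos":[0,0,0],"delta_rot":[0,0,0]}]' >/dev/null
python3 wl.py w6
python3 -c "
from h import *
a,b=[cv2.resize(load(n)[0],(400,300)) for n in('w5','w6')]
cv2.imwrite('pics/rel.png',np.hstack([a,b])[...,::-1])"
```

```text
clock: 12.5
position: [0.6038, 0.2754, 0.2311]
tool_rot: [1.799, 1.628, -0.836]
ft_force: [-0.5, -0.1, -0.4]
gripper_width: 0.085
finger_force: 0.0
```

View pics/rel.png

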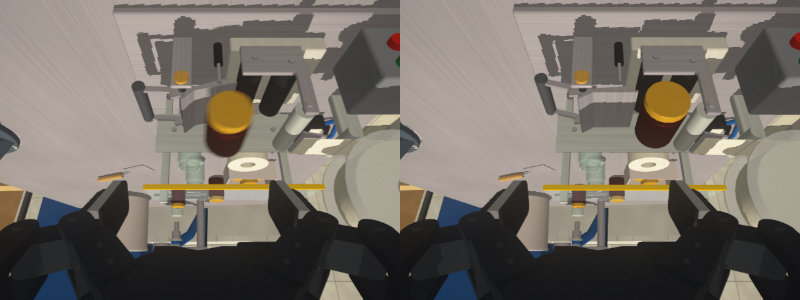

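The left frame shows the jar rolling off at (230,115) with the tray tipped. The right frame shows it lying between the rollers, lid at (668,102), with the tray coming back. I'll wait another 2.5 s and measure.

```bash

python3 -m crank '[{"delta_pos":[0,0,0],"delta_rot":[0,0,0]},{"delta_pos":[0,0,0],"delta_rot":[0,0,0]},{"delta_pos":[0,0,0],"delta_rot":[0,0,0]},{"delta_pos":[0,0,0],"delta_rot":[0,0,0]},{"delta_pos":[0,0,0],"delta_rot":[0,0,0]},{"delta_pos":[0,0,0],"delta_rot":[0,0,0]},{"delta_pos":[0,0,0],"delta_rot":[0,0,0]},{"delta_pos":[0,0,0],"delta_rot":[0,0,0]},{"delta_pos":[0,0,0],"delta_rot":[0,0,0]},{"delta_pos":[0,0,0],"delta_rot":[0,0,0]},{"delta_pos":[0,0,0],"delta_rot":[0,0,0]},{"delta_pos":[0,0,0],"delta_rot":[0,0,0]},{"delta_pos":[0,0,0],"delta_rot":[0,0,0]},{"delta_pos":[0,0,0],"delta_rot":[0,0,0]},{"delta_pos":[0,0,0],"delta_rot":[0,0,0]},{"delta_pos":[0,0,0],"delta_rot":[0,0,0]},{"delta_pos":[0,0,0],"delta_rot":[0,0,0]},{"delta_pos":[0,0,0],"delta_rot":[0,0,0]},{"delta_pos":[0,0,0],"delta_rot":[0,0,0]},{"delta_pos":[0,0,0],"delta_rot":[0,0,0]}]' >/dev/null
python3 -m crank '[{"delta_pos":[0,0,0],"delta_rot":[0,0,0]},{"delta_pos":[0,0,0],"delta_rot":[0,0,0]},{"delta_pos":[0,0,0],"delta_rot":[0,0,0]},{"delta_pos":[0,0,0],"delta_rot":[0,0,0]},{"delta_pos":[0,0,0],"delta_rot":[0,0,0]},{"delta_pos":[0,0,0],"delta_rot":[0,0,0]},{"delta_pos":[0,0,0],"delta_rot":[0,0,0]},{"delta_pos":[0,0,0],"delta_rot":[0,0,0]},{"delta_pos":[0,0,0],"delta_rot":[0,0,0]},{"delta_pos":[0,0,0],"delta_rot":[0,0,0]}]' >/dev/null
python3 wl.py w7; sed -i 's/>5000/>3000/' m.py; python3 m.py w7
```

```text
[289.9433 123.0045] [278 112  24  23 441] med L [-0.0721 -0.015   0.0845]
[426.9263 162.6146] [ 390  130   75   67 4001] med L [-0.0468  0.0894  0.1006]
lid center L [-0.0464  0.0912  0.0968] [0.0053 0.0557 0.0564] normal [ 1.      0.0056 -0.0073]
[175.8155 284.3544] [158 279  38  11 206] med L [ 0.544  -0.3189  0.0154]
[338.6625 298.6159] [ 229  287  203   18 2145] med L [-0.003   0.027   0.1963]
   edge on z=.197: x -0.006028157785473041 y range -0.06518435872304776 0.09471262324900183
[493.0607 299.82  ] [460 296  63   9 511] med L [-0.0033  0.14    0.1968]
   edge on z=.197: x -0.0036123048771692957 y range 0.11036869727780897 0.1662777058657782
[ 12.6886 333.439 ] [   0  305   35   65 1442] med L [ 2.2279 -1.9972 -0.1763]
[347.1583 319.1942] [336 314  23  10 139] med L [0.0638 0.0356 0.1978]
   edge on z=.197: x 0.06874075507505847 y range 0.02281492415141785 0.04351414327160603
[285.0359 327.8862] [275 324  21   9 167] med L [ 0.7077 -0.0779  0.0832]
tcp L [[-0.1322  0.0052  0.2301]] pred lid [[-0.1851  0.0051  0.2442]]
-0.06 718 z90 0.0711 x range -0.053 0.024
-0.05 242 z90 0.0751 x range -0.05 0.023
-0.04 245 z90 0.0786 x range -0.049 0.024
-0.03 337 z90 0.0907 x range -0.049 0.023
-0.02 609 z90 0.1029 x range -0.055 0.029
-0.01 750 z90 0.1 x range -0.055 0.029
0.0 701 z90 0.0958 x range -0.055 0.029
0.01 685 z90 0.0966 x range -0.055 0.029
0.02 703 z90 0.0974 x range -0.055 0.029
0.03 814 z90 0.0983 x range -0.055 0.029
0.04 718 z90 0.0991 x range -0.055 0.029
0.05 462 z90 0.0999 x range -0.055 0.029
0.06 1004 z90 0.1054 x range -0.055 0.03
0.07 1842 z90 0.1177 x range -0.055 0.03
0.08 1479 z90 0.1236 x range -0.055 0.03
0.09 1361 z90 0.1255 x range -0.054 0.03
0.1 1266 z90 0.1245 x range -0.055 0.03
0.11 996 z90 0.1198 x range -0.055 0.03
0.12 1554 z90 0.1335 x range -0.055 0.029
0.13 603 z90 0.135 x range -0.055 0.029
0.14 220 z90 0.1337 x range -0.054 0.03
0.15 477 z90 0.135 x range -0.02 0.03
```

```bash
python3 -c "
from bench import bot
print(bot.close_job())"
```

```text
the job is handed in; nothing more can be done
None
```

The job is handed in: the jar lies square between the two label rollers, lid to the front, its base about where it met the guide plate (a 5–6 N touch), and the empty tray is back up. I measured its axis about 3 mm from the nest line, within the 6 mm allowed; no score came back.

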